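Set the toaster to the third browning click

ROBOT

A 6-joint arm with a two-finger parallel gripper is mounted at the origin on a cart in front of the work surface, level with it; the furniture and walls round the work are solid. World frame = base frame: x ahead of the robot, y to its left, z up, the work surface at z = 0. Lengths are in m, angles in rad, forces in N, time in s.
With the tool pointing down it reaches from about 0.3 to 0.75 m from the base axis. Payload 8.5 kg.
Tool frame: the origin (TCP) lies midway between the tips of the shut fingers; the grasp point (between the pads) lies 19 mm behind it (ctrl.hold_point_z is the distance from the TCP to the grasp point, in m); z points along the fingers, y is the line along which they close (so a half turn about z gives the same grasp; the last joint's range is limited). The gripper opens to 88 mm and grips with 3 to 60 N. Pads are 18 mm wide; open, the fingers measure 123 mm over their backs; the gripper's body (75 mm by 187 mm) begins 45 mm behind the grasp point.
Start: joints at [-1.316, 0.381, 1.297, -0, 1.464, -0.215], TCP at [0.249, -0.49, 0.239] pointing down, gripper open.
Joint ranges: [-3.11, 3.11], [-0.89, 2.33], [0.22, 2.48], [-1.42, 4.56], [0.17, 2.85], [-2.88, 2.88]. Speed limits (rad/s): [2.39, 2.39, 3.14, 3.14, 3.14, 3.14].

INTERFACE

Orientations are given as a rotation vector (axis times angle).
In Python, from rig import ctrl, eyes, job gives the robot as it stands.
- The arm moves only by the shell command python3 -m jog 'ROWS' [FORCE]. ROWS is JSON, a list of rows, each a list of 3 entries, a list of its own where there are three numbers: the closure, from 0 (fully open) to 1 (shut), then the shift along the tool's x, y, z in mm, then the turn about the tool's z in degrees. A call has exactly 10 rows; each row shifts and turns the commanded pose from where the row before left it, along the tool's axes as they then stand; what a row does not reach is not made up. A row lasts 1/10 s, in which the tool goes at most 50 mm and 8.59 degrees, less where a joint would pass 70% of its speed; a pose out of reach is approached as far as the arm can. A call is refused whole if a number of a shift passes 50 or a number of a turn 8.59, either way. A call with a gripper value outside its range is refused whole. The fingers move at their own pace and stop on an object; FORCE is the grip in N (left out, the last holds). Time passes only in rows, so rows that do not move let the fingers close, or fill a call up. It gives the time, the measured TCP pose, the force, the opening and the grip force at its end, in the units of the state.
- ctrl.get_obs(): the state, without advancing time (a new reading comes with each control period).
- eyes.grab_frame(name): name is "scene" or "top" or "wrist"; returns (picture, depth): 480x640x3 uint8, blue, green, red; 480x640 float32, m along the optical axis (not along the pixel's ray), 0 where there is no reading.
- eyes.camera_params(name): a dict with "camera_matrix" (3x3 intrinsics, pixels), "xyz" and "attitude" of the camera in the world. Camera axes: x right, y up, looking along -z (the intrinsics and any distortion apply to the point x, -y, -z); pixel columns grow to the right and rows downward; lengths in m; the calibration is good to about 2 mm. The wrist camera is an equidistant fisheye: a pixel r from the principal point sees the ray r / f radians off the axis. A picture is of the moment at which its call begins: read the wrist's pose just before it. camera_params takes no time and is no camera call; for the wrist camera it gives the pose at the moment of the call.
- job.sign_off(): hands the job in; it is judged then, once.
The state is a dict: "time": time; "joint_positions": joint angles; "joint_velocities": joint speeds; "joint_torque": joint torques, N m; "tool_pos": TCP position; "ee_rot": TCP orientation; "force": force on the tool from outside, world axes, zero at the start; "ft_torque": the same for the moment, N m; "finger_gap": finger opening in m; "grasp_force": force on a finger pad.
Only numpy, scipy, OpenCV 4.12 (cv2) and the standard library are available. Lean on these libraries where they do the work, as an engineer would, in place of code of your own. Each camera call takes 0.05 s, during which the arm holds its last target. There are 200 camera calls.

TASK

Set the toaster's browning with the small slide lever on its top: with the fingertips push the lever back (to the left as seen from the toaster's front) until it rests against its low stop, then push it the other way, counting the clicks, and stop at the third click, never going on to the fourth, and take the hand away. Only push the lever with the fingers, gently: do not pinch it, and leave everything standing around the toaster where it is.

Things in the scene. Friction and masses are not known exactly. Their poses are not given: they have to be found in the camera images.
- toaster: Steel two-slot toaster, black end caps, 172 (x) x 270 (y) x 165 mm high, fixed; an unused carriage paddle sticks out 21 mm at its -y end. Origin: centre of its underside. Own axes: -x is its front (to the robot, turned up to 0.6 rad), y along its length, z up. The top is flat but for two slots and the browning lever, which stands in a black deck along the front edge.
- low_stop (a point): On the toaster's control deck (z = 165 mm over the worktop, 50 mm wide in toaster x, 170 mm long in y) under the lever's centre when it is at its low stop: toaster x = -50, y = +35 mm. Axes as the toaster's. Beside the groove white marks show the settings: a dot at the low stop, then five ticks, one a click, ever longer towards toaster -y.
- lever_top (a point): Centre of the top of the browning lever, a silver ribbed tab 26 mm wide (toaster x), 12 mm thick along the slide (toaster y), standing 24 mm up from the deck, so this point is 189 mm above the worktop. It slides straight from above low_stop towards toaster -y (right, seen from the front). Axes as the toaster's. Captive: it cannot be lifted.
- browning_lever (a joint): Lever travel in m: 0 = low stop, 0.070 = far stop. Sprung notches every 14 mm: 0, then clicks 1 to 5 at 0.014, 0.028, 0.042 (third), 0.056, 0.070. Starts at or between clicks 1 and 2. Leaving a notch takes about 4 to 5 N; the force falls to nothing at the crest 7 mm on; 1 to 2 mm past it the lever jumps by itself into the next notch and stays there.
- store_jar: Loose white jar with a wooden lid, 98 mm across, 96 mm high, near the toaster's +y end; origin at the centre of its underside. Not to be disturbed.
- bowl: White bowl, fixed in place, 125 mm across, 56 mm high, beyond the toaster's -y end; origin at the centre of its underside. Not part of the job.
- trivet: Loose round dark-wood trivet, 91 mm across, 12 mm high, behind the toaster; origin at the centre of its underside. Not to be disturbed.
- timer: Loose round kitchen timer, white dial on a dark base, 65 mm across, 37 mm high, behind the toaster; origin at the centre of its underside. Not to be disturbed.
- peeler: Loose peeler, 59 x 135 x 10 mm, lying on the right of the worktop; origin at the centre of its underside. Not to be disturbed.

How it is judged:
On the way:
1. the lever is back against its low stop (within 4 mm) (value of joint browning_lever below 0.004 m), for 0.1 s.
At the end, for the whole second after the job is handed in: The lever rests in the third click from the low stop (0.042 m, within 4 mm), at rest, and every loose thing stands within 20 mm of where it was (value of joint browning_lever between 0.038 and 0.046 m and velocity of joint browning_lever between -0.005 and 0.005 m/s and distance of each of store_jar, trivet, timer, peeler from where it was at the start of the episode below 0.02 m); the robot touches nothing.
It fails at once if the lever is pushed past the third click into the fourth (travel over 51 mm) (value of joint browning_lever above 0.051 m).
It fails at once if the lever is pinched or shoved hard (over 36 N between fingers and lever) (contact force between the fingers and browning_lever above 36 N).
It fails at once if a bystander is pushed, lifted or knocked over (moved over 30 mm) (distance of any of store_jar, trivet, timer, peeler from where it was at the start of the episode above 0.03 m).
It also fails if it takes over 48 s, if anything falls off the work surface, if the arm or the gripper's body presses on something with over 40 N, if the wrist force passes 120 N, or if a joint passes its speed limit or range.

## Working session

There is one attempt and no reset: what is moved stays moved. The work goes in short steps, Python scripts to look and compute and a shell command to move; the robot and the scene stay as the last step left them, time stands still between calls to the robot, and variables do not carry over. Pictures are saved under pics/ and viewed, at most 10 in all, crops included, and the job is handed in when it is done.

```bash
mkdir -p pics; ls; cat > h.py <<'E'
import numpy as np, cv2
from scipy.spatial.transform import Rotation as R
from rig import ctrl, eyes, job
def cam(name):
    p=eyes.camera_params(name); return p
def rot(a):
    a=np.array(a,float)
    return a if a.shape==(3,3) else (R.from_rotvec(a).as_matrix() if a.size==3 else R.from_quat(a).as_matrix())
def plane(p,uv,z):
    K=np.array(p["camera_matrix"]); uv=np.atleast_2d(np.array(uv,float))
    d=np.c_[(uv[:,0]-K[0,2])/K[0,0],-(uv[:,1]-K[1,2])/K[1,1],-np.ones(len(uv))]@rot(p["attitude"]).T
    o=np.array(p["xyz"]); return o+d*((z-o[2])/d[:,2])[:,None]
E
python3 - <<'E'
from h import *
for n in ("scene","top"):
    im,d=eyes.grab_frame(n); p=cam(n); print(n,p); cv2.imwrite(f"pics/{n}0.png",im); np.save(f"{n}0.npy",d)
print(ctrl.get_obs())
E
```

```text
pics
scene {'camera_matrix': array([[578.10185374,   0.        , 322.73472758],
       [  0.        , 578.10185374, 237.56847982],
       [  0.        ,   0.        ,   1.        ]]), 'xyz': array([1.29061198, 0.87728121, 0.72124452]), 'attitude': array([0.43916828, 1.36061485, 2.19712616])}
top {'camera_matrix': array([[578.25219423,   0.        , 325.54291701],
       [  0.        , 578.25219423, 231.97012341],
       [  0.        ,   0.        ,   1.        ]]), 'xyz': array([0.30801599, 0.00675977, 1.41166304]), 'attitude': array([ 0.14515242, -0.21221419, -1.95810946])}
{'time': 0.1, 'joint_positions': array([-1.31629263e+00,  3.81114506e-01,  1.29809134e+00,  3.08367864e-05,
        1.46360221e+00, -2.15315968e-01]), 'joint_velocities': array([-0.000697  , -0.00372804, -0.00270458,  0.00061061,  0.00104219,
       -0.00086618]), 'joint_torque': array([ 4.61809861e-03, -4.38655150e+01, -2.24911398e+01,  7.15338229e-02,
        3.42035084e-02, -7.37976575e-05]), 'tool_pos': array([ 0.24893792, -0.49018529,  0.23823867]), 'ee_rot': array([-3.05412868e+00, -7.30934285e-01, -1.07384087e-05]), 'force': array([-0.62263174,  0.18277755, -0.24567164]), 'ft_torque': array([-0.00940422, -0.00355368, -0.00778027]), 'grasp_force': 0.0, 'finger_gap': 0.08785066698201897}
```

View pics/top0.png

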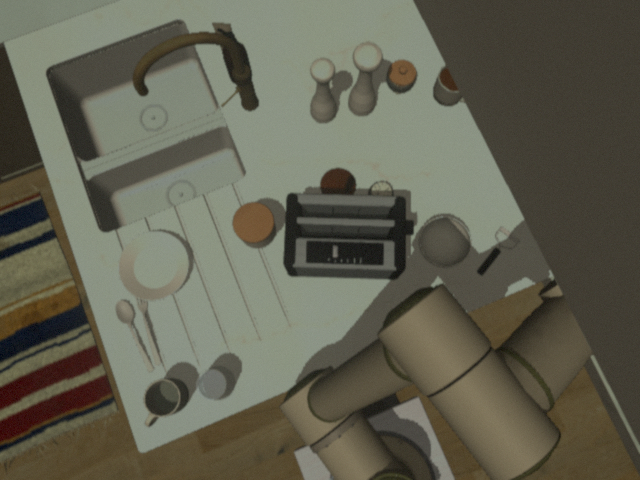

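View pics/scene0.png

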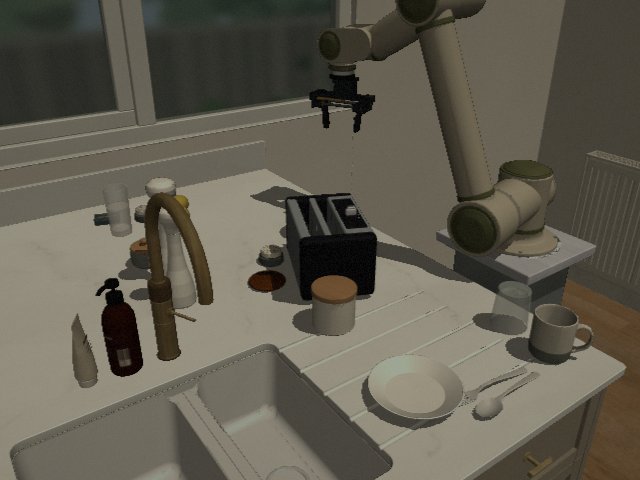

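The top view shows the toaster around (350,235), with its front facing down towards the robot. The deck spans about (307-382, 241-265), the lever is near (335,252), and the ticks run along row 261. The jar is at (254,224), the bowl at (443,240), and the trivet and timer are behind the toaster. I'll enlarge the deck.

```bash
python3 - <<'E'
from h import *
im=cv2.imread("pics/top0.png"); c=im[180:290,270:430]
c=cv2.convertScaleAbs(cv2.resize(c,None,fx=5,fy=5,interpolation=cv2.INTER_CUBIC),alpha=1.6)
cv2.imwrite("pics/crop.png",c)
E
```

```text
(no output)
```

View pics/crop.png

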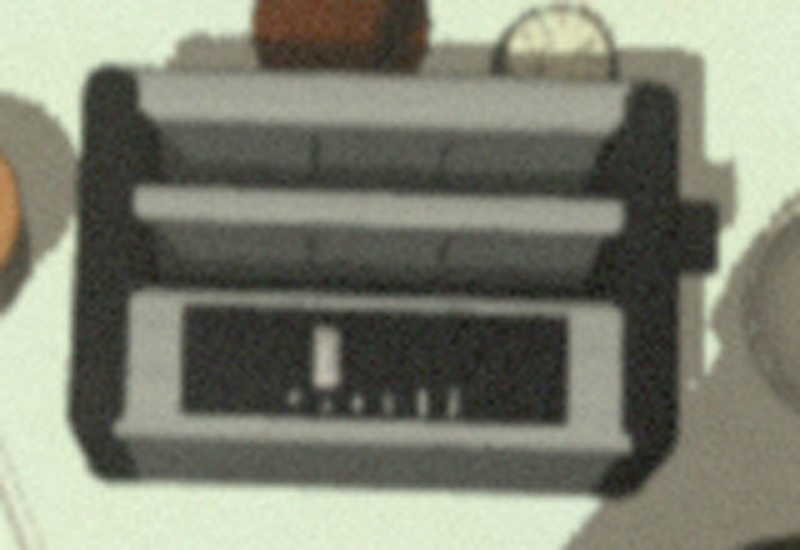

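The crop shows the lever at about crop (327,357). The dot is at crop (294,398), with ticks at x of about 325, 356, 389, 423 and 455. The deck corners are about (183,306), (568,316), (567,424) and (182,411).

```bash
python3 - <<'E'
from h import *
im=cv2.imread("pics/top0.png"); p=cam("top"); d=np.load("top0.npy")
g=cv2.cvtColor(im,cv2.COLOR_BGR2GRAY)
# deck mask: fit rectangle to dark blob
m=np.zeros_like(g); m[236:268,302:388]=(g[236:268,302:388]<62)*255
m=cv2.morphologyEx(m,cv2.MORPH_CLOSE,np.ones((11,11),np.uint8))
n,l,s,c=cv2.connectedComponentsWithStats(m); i=1+np.argmax(s[1:,4]); print(s[1:],c[1:])
cn=max(cv2.findContours((l==i).astype(np.uint8),cv2.RETR_EXTERNAL,cv2.CHAIN_APPROX_NONE)[0],key=cv2.contourArea).reshape(-1,2)
w=plane(p,cn,.165)[:,:2]; r=cv2.minAreaRect((w*1000).astype(np.float32)); print("rect",r)
w2=plane(p,np.array([[183,306],[568,316],[567,424],[182,411]])/5+[269.6,179.6],.165)[:,:2]
print("hand corners",w2.round(4).tolist(),[np.linalg.norm(w2[k]-w2[k-1]).round(4) for k in range(4)])
# toaster top depth
uv=np.array([[318,262],[350,265],[352,252]]); print("depth z", [ (p["xyz"]+rot(p["attitude"])@(d[v,u]*np.array([(u-p["camera_matrix"][0,2])/p["camera_matrix"][0,0],-(v-p["camera_matrix"][1,2])/p["camera_matrix"][1,1],-1]))).round(4).tolist() for u,v in uv])
mk=plane(p,np.array([[294,398],[325,403],[356,404],[389,403],[423,402],[455,402]])/5+[269.6,179.6],.165)[:,:2]
# lever mask
lm=np.zeros_like(g); lm[242:260,328:344]=(g[242:260,328:344]>85)*255
n,l,s,c=cv2.connectedComponentsWithStats(lm); i=1+np.argmax(s[1:,4]); print("lever px",s[i],c[i])
lv=plane(p,c[i],.189)[0,:2]
# toaster axes: y from deck long side
ctr=w2.mean(0); print("ctr",ctr)
ydir=(w2[0]-w2[1])+(w2[3]-w2[2]); ydir/=np.linalg.norm(ydir); xdir=np.array([ydir[1],-ydir[0]])
print("yaw",np.arctan2(xdir[1],xdir[0]),"xdir",xdir,"ydir",ydir)
o=ctr+.05*xdir; print("toaster",o)
f=lambda q:np.c_[(q-o)@xdir,(q-o)@ydir]
print("marks tf",(f(mk)*1000).round(1).tolist()); print("lever",lv,(f(lv[None])*1000).round(1), "travel",35-(f(lv[None])*1000)[0,1])
E
```

```text
[[ 302  236   86   29 2202]] [[345.22615804 249.29927339]]
rect ((510.4657287597656, -119.43843841552734), (187.36215209960938, 62.44647216796875), 67.2802505493164)
hand corners [[0.5619, -0.0495], [0.4923, -0.204], [0.4486, -0.1841], [0.5187, -0.0314]] [np.float64(0.0468), np.float64(0.1694), np.float64(0.0481), np.float64(0.168)]
depth z [[0.5086, -0.0555, 0.1628], [0.4754, -0.1174, 0.1634], [0.4994, -0.1322, 0.1686]]
lever px [333 247   4  10  38] [334.57894737 251.71052632]
ctr [ 0.50538425 -0.1172544 ]
yaw -0.42677718721072244 xdir [ 0.91030452 -0.41393922] ydir [0.41393922 0.91030452]
toaster [ 0.55089947 -0.13795136]
marks tf [[-66.2, 35.0], [-68.0, 21.4], [-68.0, 7.8], [-67.1, -6.6], [-66.2, -21.4], [-65.8, -35.4]]
lever [ 0.51127886 -0.09564435] [[-53.6  22.1]] travel 12.888261656801458
```

Deck size, mark positions (35 to -35 in 14 mm steps) and heights all agree with the spec, and the lever is at about 13 mm (click 1). Turned so that tool x lies along toaster +y, tool y falls along toaster +x, so shifts are in toaster axes. I'll turn by -38.6°, shut the fingers and approach.

```bash
cat >> h.py <<'E'
O=np.array([.5509,-.13795]); X=np.array([.91030,-.41394]); Y=np.array([.41394,.91030])
def st():
    o=ctrl.get_obs(); t=np.array(o["tool_pos"]); q=t[:2]-O; Rm=R.from_rotvec(o["ee_rot"]).as_matrix()
    F=np.array(o["force"])
    print("t",round(o["time"],2),"toaster xyz mm",(np.array([q@X,q@Y,t[2]])*1000).round(1),"yaw err deg",np.degrees(np.arctan2(Rm[:2,0]@-X,Rm[:2,0]@Y)).round(2),"tilt",np.degrees(np.arccos(-Rm[2,2])).round(2),
     "F toaster",np.round([F[:2]@X,F[:2]@Y,F[2]],1),"gap",round(o["finger_gap"],4),"grasp",round(o["grasp_force"],1))
E
python3 -m jog '[[1,[0,0,0],-7.7],[1,[0,0,0],-7.7],[1,[0,0,0],-7.7],[1,[0,0,0],-7.8],[1,[0,0,0],-7.7],[1,[40,0,0],0],[1,[40,0,0],0],[1,[40,0,0],0],[1,[40,0,0],0],[1,[40,0,0],0]]' 5; python3 -c "from h import *; st()"
```

```text
time: 1.1
tool_pos: [0.3322, -0.3068, 0.2385]
ee_rot: [-2.642, -1.699, -0.0]
force: [-0.4, 0.4, -0.6]
finger_gap: 0.0097
grasp_force: 0.0
t 1.1 toaster xyz mm [-129.2 -244.2  238.5] yaw err deg -0.05 tilt 0.03 F toaster [-0.5  0.2 -0.6] gap 0.0097 grasp 0.0
```

```bash
python3 -m jog '[[1,[30,10,0],0],[1,[30,10,0],0],[1,[30,10,0],0],[1,[30,10,0],0],[1,[30,10,0],0],[1,[30,10,0],0],[1,[30,10,0],0],[1,[29,9,0],0],[1,[0,0,0],0],[1,[0,0,0],0]]'; python3 - <<'E'
from h import *
st()
im,d=eyes.grab_frame("wrist"); p=cam("wrist"); print(p); cv2.imwrite("pics/w1.png",im)
E
```

```text
time: 2.1
tool_pos: [0.5026, -0.1234, 0.2384]
ee_rot: [-2.64, -1.701, 0.001]
force: [-0.4, -0.4, 0.1]
finger_gap: 0.0006
grasp_force: 0.0
t 2.1 toaster xyz mm [-50.   -6.8 238.4] yaw err deg 0.04 tilt 0.06 F toaster [-0.2 -0.5  0.1] gap 0.0006 grasp 0.0
{'camera_matrix': array([[371.64829954,   0.        , 316.67048339],
       [  0.        , 371.64829954, 237.99811901],
       [  0.        ,   0.        ,   1.        ]]), 'xyz': array([ 0.53591578, -0.05164069,  0.38421842]), 'attitude': array([-0.30291783,  0.066254  , -0.42462144])}
```

View pics/w1.png

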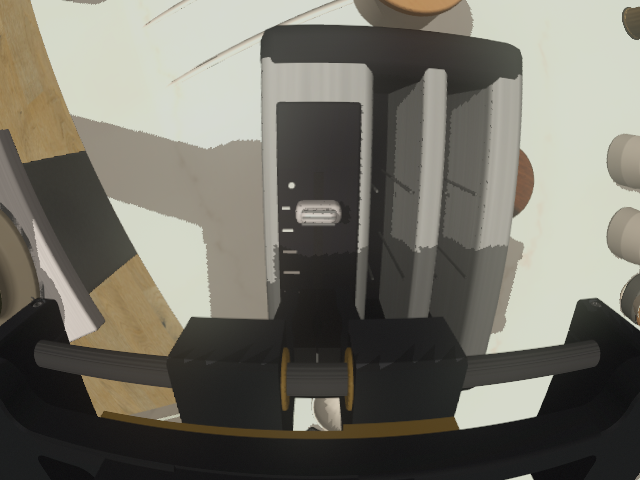

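The wrist picture shows the lever at (318,213), the dot at (291,185), and ticks at about rows 208, 230, 252 and 272. The finger blocks are at the bottom. I'll measure the lever and marks in this view and project the TCP.

```bash
cat >> h.py <<'E'
def fray(p,uv):
    K=p["camera_matrix"]; v=np.array([uv[0]-K[0,2],uv[1]-K[1,2]])/K[0,0]; th=np.hypot(*v); s=np.sinc(th/np.pi)
    return rot(p["attitude"])@np.array([v[0]*s,-v[1]*s,-np.cos(th)])
def fplane(p,uv,z):
    d=fray(p,uv); w=np.array(p["xyz"])+d*(z-p["xyz"][2])/d[2]; q=w[:2]-O; return (np.array([q@X,q@Y])*1000).round(1)
def fproj(p,w):
    c=rot(p["attitude"]).T@(np.array(w)-p["xyz"]); K=p["camera_matrix"]; r=np.hypot(c[0],c[1]); th=np.arctan2(r,-c[2])
    return K[0,2]+K[0,0]*th*c[0]/r, K[1,2]-K[0,0]*th*c[1]/r
E
python3 - <<'E'
from h import *
p=cam("wrist"); o=ctrl.get_obs(); t=np.array(o["tool_pos"]); Rm=R.from_rotvec(o["ee_rot"]).as_matrix()
for z in (0,-.02,-.05): print("tcp",z,fproj(p,t+Rm@[0,0,z]), [fproj(p,t+Rm@[0,y,z]) for y in (-.0175,.0175)])
for n,uv in dict(dot=(291,185),t1=(286,208),t2=(287,230),t3=(289,252),t4=(291,272)).items(): print(n,fplane(p,uv,.165))
im=cv2.imread("pics/w1.png"); g=cv2.cvtColor(im,cv2.COLOR_BGR2GRAY); sub=g[195:232,293:345]; m=(sub>100).astype(np.uint8)
n,l,s,c=cv2.connectedComponentsWithStats(m); i=1+np.argmax(s[1:,4]); x,y,w,h,_=s[i]; print(s[i][:4]+[293,195,0,0])
print("lever c",fplane(p,c[i]+[293,195],.189), "edges", fplane(p,(318,195+y),.189),fplane(p,(318,195+y+h),.189))
cr=cv2.resize(im[290:450,150:490],None,fx=2,fy=2); cv2.imwrite("pics/w1c.png",cv2.convertScaleAbs(cr,alpha=2.5,beta=20))
E
```

```text
tcp 0 (np.float64(315.62491411036643), np.float64(309.66335158661764)) [(np.float64(276.3883090406596), np.float64(309.41950584375337)), (np.float64(354.8845600140028), np.float64(309.37790396173966))]
tcp -0.02 (np.float64(315.5173191937514), np.float64(333.6278567938194)) [(np.float64(271.56812257950196), np.float64(333.2029019669857)), (np.float64(359.49858531687346), np.float64(333.17150723581676))]
tcp -0.05 (np.float64(315.3077959955305), np.float64(381.66104200157406)) [(np.float64(262.1635492598215), np.float64(380.70521124369986)), (np.float64(368.5074912881141), np.float64(380.71140655355555))]
dot [-64.8  35.9]
t1 [-68.1  21.8]
t2 [-67.8   7.9]
t3 [-66.9  -6.5]
t4 [-66.  -20.1]
[295 200  46  25]
lever c [-49.1  24.9] edges [-48.8  31.7] [-48.8  17.8]
```

View pics/w1c.png

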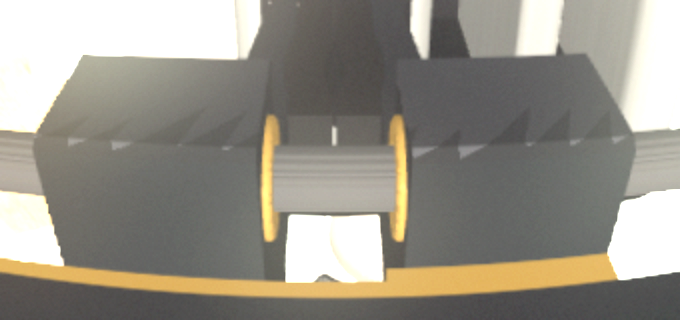

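The TCP projects to (315,309), between the blocks, and the dark shut fingers there are consistent with that. This view puts the lever at y of about 22 to 24, near tick 1 at 21, so it agrees with the top view. The fingers at y=-7 clear the lever's -y face at 15 or more. I'll descend to z of about 174 and approach slowly.

```bash
python3 -m jog '[[1,[0,0,16],0],[1,[0,0,16],0],[1,[0,0,16],0],[1,[0,0,16],0],[1,[0,0,0],0],[1,[2,0,0],0],[1,[2,0,0],0],[1,[2,0,0],0],[1,[2,0,0],0],[1,[0,0,0],0]]'; python3 -c "from h import *; st()"
```

```text
time: 3.15
tool_pos: [0.5063, -0.1161, 0.175]
ee_rot: [2.641, 1.7, 0.0]
force: [0.1, -0.1, 0.1]
finger_gap: 0.0006
grasp_force: 0.0
t 3.15 toaster xyz mm [-49.7   1.4 175. ] yaw err deg -0.01 tilt 0.02 F toaster [ 0.1 -0.   0.1] gap 0.0006 grasp 0.0
```

```bash
python3 -m jog '[[1,[1,0,0],0],[1,[1,0,0],0],[1,[1,0,0],0],[1,[1,0,0],0],[1,[1,0,0],0],[1,[1,0,0],0],[1,[1,0,0],0],[1,[1,0,0],0],[1,[1,0,0],0],[1,[0,0,0],0]]'; python3 -c "from h import *; st()"
```

```text
time: 4.15
tool_pos: [0.51, -0.1078, 0.1747]
ee_rot: [-2.642, -1.7, -0.001]
force: [-0.6, -0.6, 1.1]
finger_gap: 0.0004
grasp_force: 0.6
t 4.15 toaster xyz mm [-49.7  10.5 174.7] yaw err deg -0.02 tilt 0.03 F toaster [-0.3 -0.8  1.1] gap 0.0004 grasp 0.6
```

```bash
python3 -m jog '[[1,[1,0,0],0],[1,[1,0,0],0],[1,[1,0,0],0],[1,[0,0,0],0],[1,[0,0,0],0],[1,[0,0,0],0],[1,[0,0,0],0],[1,[0,0,0],0],[1,[0,0,0],0],[1,[0,0,0],0]]'; python3 - <<'E'
from h import *
st()
im,d=eyes.grab_frame("wrist"); p=cam("wrist"); cv2.imwrite("pics/w2.png",im); print(p["xyz"])
cv2.imwrite("pics/w2c.png",cv2.convertScaleAbs(cv2.resize(im[100:380,200:440],None,fx=2,fy=2),alpha=1.5,beta=10))
E
```

```text
time: 5.15
tool_pos: [0.5111, -0.1054, 0.1747]
ee_rot: [-2.642, -1.7, -0.0]
force: [-0.7, 0.7, -0.2]
finger_gap: 0.0005
grasp_force: 0.0
t 5.15 toaster xyz mm [-49.7  13.1 174.7] yaw err deg -0.03 tilt 0.0 F toaster [-0.9  0.4 -0.2] gap 0.0005 grasp 0.0
[ 0.54455552 -0.03308834  0.32050241]
```

View pics/w2c.png

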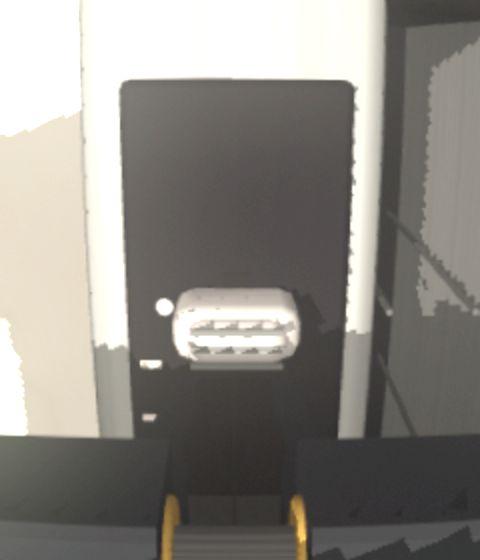

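The lever now stands next to the dot at crop (165,307), with its top at about (237,335), so it has snapped away from tick 1 (150,364). I'll measure it.

```bash
python3 - <<'E'
from h import *
p=cam("wrist"); f=lambda u,v,z:fplane(p,(200+u/2,100+v/2),z)
print("dot",f(165,307,.165),"t1",f(150,364,.165),"t2",f(150,417,.165),"lever -y edge",f(237,361,.189),"top +y edge~",f(237,312,.189),"base +y edge",f(237,289,.165))
E
```

```text
dot [-64.5  36.2] t1 [-68.4  22.2] t2 [-69.    8.3] lever -y edge [-48.5  33.8] top +y edge~ [-48.5  43.9] base +y edge [-48.4  40.4]
```

```bash
python3 -m jog '[[1,[1,0,0],0],[1,[1,0,0],0],[1,[1,0,0],0],[1,[1,0,0],0],[1,[1,0,0],0],[1,[0.5,0,0],0],[1,[0.5,0,0],0],[1,[0,0,0],0],[1,[0,0,0],0],[1,[0,0,0],0]]'; python3 -c "from h import *; st()"
```

```text
time: 6.2
tool_pos: [0.5134, -0.1003, 0.1748]
ee_rot: [2.642, 1.699, -0.001]
force: [-2.1, -3.2, 0.3]
finger_gap: 0.0003
grasp_force: 2.4
t 6.2 toaster xyz mm [-49.7  18.8 174.8] yaw err deg -0.04 tilt 0.03 F toaster [-0.6 -3.8  0.3] gap 0.0003 grasp 2.4
```

```bash
python3 -m jog '[[1,[0.3,0,0],0],[1,[0.3,0,0],0],[1,[0,0,0],0],[1,[0,0,0],0],[1,[0,0,0],0],[1,[0,0,0],0],[1,[0,0,0],0],[1,[0,0,0],0],[1,[0,0,0],0],[1,[0,0,0],0]]'; python3 -c "from h import *; st()"
```

```text
time: 7.2
tool_pos: [0.5135, -0.1002, 0.1748]
ee_rot: [2.642, 1.699, -0.003]
force: [-4.0, -7.4, 0.5]
finger_gap: 0.0007
grasp_force: 4.1
t 7.2 toaster xyz mm [-49.7  18.9 174.8] yaw err deg -0.05 tilt 0.1 F toaster [-0.6 -8.4  0.5] gap 0.0007 grasp 4.1
```

The stop is confirmed: the finger is blocked at y=18.9 and the force rises to 8 N. Now I'll back off, go over the lever and come down on its +y side.

```bash
python3 -m jog '[[1,[-5,0,0],0],[1,[-5,0,0],0],[1,[0,0,-20],0],[1,[0,0,-20],0],[1,[0,0,0],0],[1,[18,0,0],0],[1,[18,0,0],0],[1,[18,0,0],0],[1,[0,0,0],0],[1,[0,0,0],0]]'; python3 - <<'E'
from h import *
st()
im,d=eyes.grab_frame("top"); cv2.imwrite("pics/t2.png",im)
E
python3 -m jog '[[1,[0,0,10],0],[1,[0,0,10],0],[1,[0,0,10],0],[1,[0,0,10],0],[1,[0,0,0],0],[1,[-1,0,0],0],[1,[-1,0,0],0],[1,[-1,0,0],0],[1,[-1,0,0],0],[1,[0,0,0],0]]'; python3 -c "from h import *; st()"
```

```text
time: 8.2
tool_pos: [0.5318, -0.0594, 0.214]
ee_rot: [-2.641, -1.7, 0.001]
force: [-0.4, 0.9, 0.7]
finger_gap: 0.0007
grasp_force: 0.0
t 8.2 toaster xyz mm [-49.9  63.6 214. ] yaw err deg 0.01 tilt 0.06 F toaster [-0.8  0.6  0.7] gap 0.0007 grasp 0.0
time: 9.25
tool_pos: [0.5304, -0.0631, 0.1749]
ee_rot: [2.642, 1.7, 0.0]
force: [0.2, 1.0, 0.8]
finger_gap: 0.0005
grasp_force: 0.0
t 9.25 toaster xyz mm [-49.6  59.6 174.9] yaw err deg -0.04 tilt 0.02 F toaster [-0.2  0.9  0.8] gap 0.0005 grasp 0.0
```

```bash
python3 -m jog '[[1,[-1,0,0],0],[1,[-1,0,0],0],[1,[-1,0,0],0],[1,[-1,0,0],0],[1,[-1,0,0],0],[1,[-1,0,0],0],[1,[-1,0,0],0],[1,[-1,0,0],0],[1,[0,0,0],0],[1,[0,0,0],0]]'; python3 -c "from h import *; st()"
python3 -m jog '[[1,[-0.5,0,0],0],[1,[-0.5,0,0],0],[1,[0,0,0],0],[1,[0,0,0],0],[1,[0,0,0],0],[1,[0,0,0],0],[1,[0,0,0],0],[1,[0,0,0],0],[1,[0,0,0],0],[1,[0,0,0],0]]'; python3 -c "from h import *; st()"
```

```text
time: 10.25
tool_pos: [0.5271, -0.0703, 0.1747]
ee_rot: [-2.642, -1.7, 0.0]
force: [-0.5, -0.3, -0.2]
finger_gap: 0.0006
grasp_force: 0.0
t 10.25 toaster xyz mm [-49.7  51.7 174.7] yaw err deg -0.03 tilt 0.0 F toaster [-0.4 -0.5 -0.2] gap 0.0006 grasp 0.0
time: 11.25
tool_pos: [0.5267, -0.0712, 0.1748]
ee_rot: [-2.642, -1.7, -0.0]
force: [1.8, 4.7, 1.7]
finger_gap: 0.0004
grasp_force: 2.3
t 11.25 toaster xyz mm [-49.7  50.8 174.8] yaw err deg -0.03 tilt 0.01 F toaster [-0.3  5.   1.7] gap 0.0004 grasp 2.3
```

Contact is at y=50.8. With 18.9 on the other side this puts the lever centre at 34.9 when against the low stop, and travel is about 50.9 − y. I'll push past the first and second clicks slowly.

```bash
python3 -m jog '[[1,[-1,0,0],0],[1,[-1,0,0],0],[1,[-1,0,0],0],[1,[-1,0,0],0],[1,[-1,0,0],0],[1,[-1,0,0],0],[1,[-1,0,0],0],[1,[-1,0,0],0],[1,[-1,0,0],0],[1,[-1,0,0],0]]'; python3 -c "from h import *; st()"
python3 -m jog '[[1,[-1.5,0,0],0],[1,[-1.5,0,0],0],[1,[-1.5,0,0],0],[1,[-1.5,0,0],0],[1,[-1.5,0,0],0],[1,[-1.5,0,0],0],[1,[-1.5,0,0],0],[1,[-1.5,0,0],0],[1,[-1.5,0,0],0],[1,[-1,0,0],0]]'; python3 -c "from h import *; st()"
```

```text
time: 12.25
tool_pos: [0.5225, -0.0805, 0.1747]
ee_rot: [2.642, 1.7, -0.0]
force: [-0.2, -0.0, 0.4]
finger_gap: 0.0005
grasp_force: 0.0
t 12.25 toaster xyz mm [-49.7  40.5 174.7] yaw err deg -0.04 tilt 0.01 F toaster [-0.1 -0.1  0.4] gap 0.0005 grasp 0.0
time: 13.25
tool_pos: [0.5164, -0.0938, 0.1747]
ee_rot: [2.642, 1.7, -0.0]
force: [-0.3, 0.4, 0.1]
finger_gap: 0.0005
grasp_force: 0.0
t 13.25 toaster xyz mm [-49.7  25.9 174.7] yaw err deg -0.04 tilt 0.02 F toaster [-0.5  0.2  0.1] gap 0.0005 grasp 0.0
```

```bash
python3 -m jog '[[1,[-1.5,0,0],0],[1,[-1.5,0,0],0],[1,[-1,0,0],0],[1,[-1,0,0],0],[1,[-1,0,0],0],[1,[0,0,0],0],[1,[0,0,0],0],[1,[0,0,0],0],[1,[0,0,0],0],[1,[0,0,0],0]]'; python3 -c "from h import *; st()"
python3 -m jog '[[1,[-1,0,0],0],[1,[-1,0,0],0],[1,[-1,0,0],0],[1,[-1,0,0],0],[1,[-1,0,0],0],[1,[-0.5,0,0],0],[1,[-0.5,0,0],0],[1,[0,0,0],0],[1,[0,0,0],0],[1,[0,0,0],0]]'; python3 - <<'E'
from h import *
st()
im,d=eyes.grab_frame("wrist"); cv2.imwrite("pics/w3.png",im)
E
```

```text
time: 14.25
tool_pos: [0.514, -0.099, 0.1748]
ee_rot: [2.642, 1.7, -0.0]
force: [1.1, 2.2, 0.9]
finger_gap: 0.0003
grasp_force: 1.4
t 14.25 toaster xyz mm [-49.7  20.2 174.8] yaw err deg -0.03 tilt 0.0 F toaster [0.1 2.5 0.9] gap 0.0003 grasp 1.4
time: 15.25
tool_pos: [0.5115, -0.1044, 0.1747]
ee_rot: [-2.642, -1.7, 0.0]
force: [0.4, 0.4, -0.2]
finger_gap: 0.0006
grasp_force: 0.0
t 15.25 toaster xyz mm [-49.7  14.3 174.7] yaw err deg -0.03 tilt 0.0 F toaster [ 0.1  0.5 -0.2] gap 0.0006 grasp 0.0
```

At 36.6 mm the force is zero, so the lever has probably jumped. I'll go 1 mm further, still short of the notch, then retreat and look.

```bash
python3 -m jog '[[1,[-0.5,0,0],0],[1,[-0.5,0,0],0],[1,[0,0,0],0],[1,[0,0,0],0],[1,[0,0,0],0],[1,[0,0,0],0],[1,[0,0,0],0],[1,[0,0,0],0],[1,[0,0,0],0],[1,[0,0,0],0]]'; python3 -c "from h import *; st()"
python3 -m jog '[[1,[5,0,0],0],[1,[5,0,0],0],[1,[0,0,-20],0],[1,[0,0,-30],0],[1,[0,0,-40],0],[1,[-20,-20,-20],0],[1,[-40,-30,0],0],[1,[-40,-30,0],0],[1,[-40,-30,0],0],[1,[0,0,0],0]]'
python3 - <<'E'
from h import *
st()
im,d=eyes.grab_frame("wrist"); cv2.imwrite("pics/w4.png",im)
t,_=eyes.grab_frame("top"); cv2.imwrite("pics/t4.png",t)
a=cv2.resize(t[180:290,250:450],None,fx=4,fy=4,interpolation=cv2.INTER_CUBIC)
cv2.imwrite("pics/t4c.png",cv2.convertScaleAbs(a,alpha=1.6))
E
```

```text
time: 16.3
tool_pos: [0.5112, -0.1053, 0.1748]
ee_rot: [2.642, 1.7, 0.0]
force: [0.3, -0.4, 0.5]
finger_gap: 0.0001
grasp_force: 0.0
t 16.3 toaster xyz mm [-49.7  13.3 174.8] yaw err deg -0.03 tilt 0.0 F toaster [ 0.5 -0.2  0.5] gap 0.0001 grasp 0.0
time: 17.3
tool_pos: [0.354, -0.1796, 0.2851]
ee_rot: [2.646, 1.692, -0.001]
force: [0.4, 0.2, 0.7]
finger_gap: 0.0002
grasp_force: 0.0
t 17.3 toaster xyz mm [-162.  -119.4  285.1] yaw err deg -0.35 tilt 0.06 F toaster [0.3 0.3 0.7] gap 0.0002 grasp 0.0
```

View pics/t4c.png

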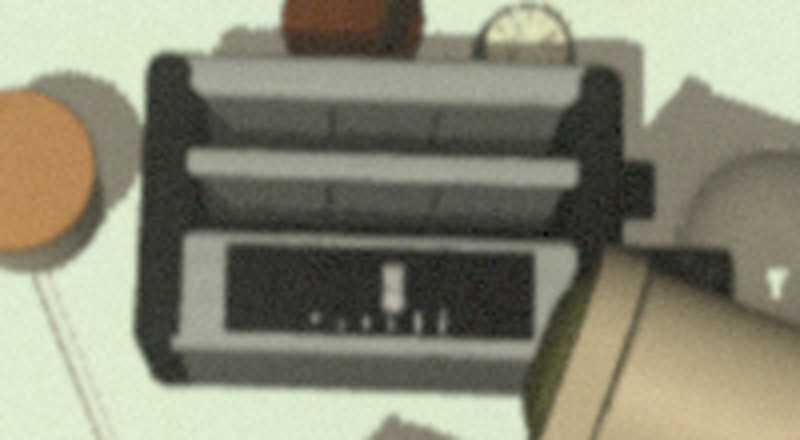

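View pics/w4.png

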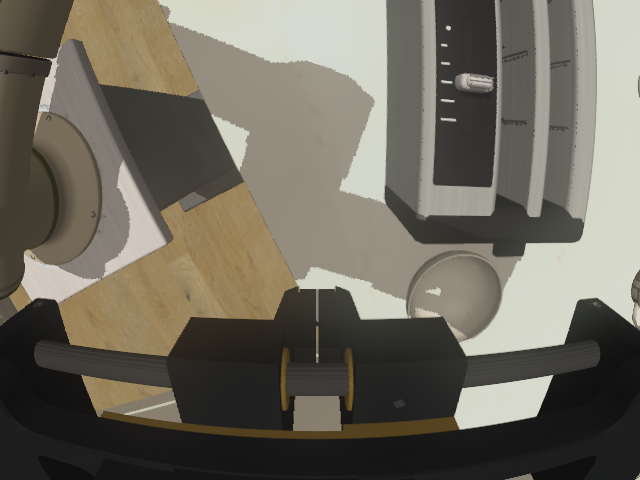

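In both views the lever stands beside the third tick: (474,83) against tick 3 at row 82 in the wrist view, and (393,287) against tick 3 at x=391 in the top crop. The hand is clear and the bystanders are in place. I'll do a numeric check and hand in.

```bash
python3 - <<'E'
from h import *
p=cam("top"); w=plane(p,np.array([[393/4+249.6,287/4+179.6]]),.189)[0,:2]-O; tr=35-w@Y*1000; print("travel",tr)
st()
if 38<tr<46: print(job.sign_off())
E
```

```text
travel 41.378477760532576
t 17.4 toaster xyz mm [-159.8 -116.9  285.1] yaw err deg -0.15 tilt 0.06 F toaster [0.2 0.9 0.3] gap 0.0002 grasp 0.0
the job is handed in; nothing more can be done
None
```

The lever was pushed back to its low stop, then forward to the third click (about 41 mm of travel, measured by camera), and the job was handed in with the hand clear and nothing seen to have moved around the toaster; no verdict came back.

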